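# Put bushes on their strips, then hold the parts cage open

### The arm

A 6-joint arm with a two-finger parallel gripper is mounted at the origin on the work surface. World frame = base frame: x ahead of the robot, y to its left, z up, the work surface at z = 0. Lengths are in m, angles in rad, forces in N, time in s.
With the tool pointing down it reaches from about 0.3 to 0.95 m from the base axis. Payload 3.1 kg.
Tool frame: the origin (TCP) lies at the very end of the fingers, on their centre line; the grasp point (between the pads) lies 19 mm behind it; z points along the fingers, x is the direction in which the jaws open and shut, and the axes are right-handed (so a half turn about z gives the same grasp; the last joint's range is limited). The gripper opens to 85 mm and grips with 20 to 120 N. Pads are 22 mm wide; open, the fingers measure 114 mm over their backs; the gripper's body (76 mm by 85 mm) begins 54 mm behind the grasp point. The pads swing forward as they close: fully open they stand 13 mm farther back than shut.
Start: joints at [-1.194, 0.308, 1.634, -0, 1.2, -0.07], TCP at [0.27, -0.564, 0.231] pointing down, gripper open.
Joint ranges: [-3.06, 3.06], [-0.79, 1.96], [0.05, 2.63], [-1.19, 4.34], [0.05, 2.64], [-2.94, 2.94]. Speed limits (rad/s): [2.79, 2.79, 3.14, 3.14, 3.14, 3.14].

### API

Orientations are given as a 3x3 rotation matrix whose columns are the frame's x, y, z axes.
In Python, from plant import ctrl gives the robot as it stands. The module is installed in compiled form; this text tells all that it offers.
- The arm moves only by the tool arm_command, never from a script. Its argument "moves" is a list of rows, each a list of 7 numbers: the shift along the tool's x, y, z in units of 10 cm (1.0 is 10 cm), then the turn, a rotation vector about the tool's x, y, z in units of 360 degrees (1.0 is 360 degrees), then the opening, from 0 (shut) to 1 (fully open). In form: [[x, y, z, wx, wy, wz, jaw], ...]. A call has 1 to 20 rows; each row shifts and turns the commanded pose from where the row before left it, along the tool's axes as they then stand; what a row does not reach is not made up. A row lasts 1/12 s, in which the tool goes at most 41.7 mm and 7.16 degrees, less where a joint would pass 70% of its speed; a pose out of reach is approached as far as the arm can. A call with a number of a shift or a turn outside -1 to 1 is refused whole. A call with a gripper value outside its range is refused whole. The fingers move at their own pace and stop on an object; "force" is the grip in N (left out, the last holds). Time passes only in rows, so rows that do not move let the fingers close. It gives the time, the measured TCP pose, the force and the opening at its end, in the units of the state.
- ctrl.read_state(): the state, without advancing time (a new reading comes with each control period).
- ctrl.capture(name): name is "side" or "top" or "wrist"; returns (picture, depth): 420x560x3 uint8, blue, green, red; 420x560 float32, m along the optical axis (not along the pixel's ray), 0 where there is no reading.
- ctrl.camera_info(name): a dict with "camera_matrix" (3x3 intrinsics, pixels), "world_to_cam" (4x4, takes a point from world to camera coordinates). Camera axes: x right, y down, z forward; pixel columns grow to the right and rows downward; lengths in m; the calibration is good to about 2 mm. A picture is of the moment at which its call begins: read the wrist's pose just before it. camera_info takes no time and is no camera call; for the wrist camera it gives the pose at the moment of the call.
- ctrl.close_job(): hands the job in, once; it reports no verdict.
Trained networks look in the newest picture that a camera, given by its name, has taken for a name from the list of things; names that differ only in an ending like _2 or _b are one class to them, and where a whole thing is asked for, a point or a joint stands for the part that bears it (a point fixed in the world has none). Each returns a list of dicts, best first, with "confidence" (0 to 1); they miss things now and then, are a little off and sometimes report something else, mostly with a low value. They report only what shows in the picture. A call takes as long as a camera call.
- ctrl.masks_of(name, camera): "mask" (420x560 bool, what is visible of it).
- ctrl.tip_of(name, camera): "point" ([x, y, z] in m, in world coordinates, good to about 4 mm: a listed point, or the origin of a listed thing).
The state is a dict: "clock": time; "joint_pos": joint angles; "joint_velocities": joint speeds; "joint_torque": joint torques, N m; "eef_pos": TCP position; "tool_rot": TCP orientation; "wrist_force": force on the tool from outside, world axes, zero at the start; "wrist_torque": the same for the moment, N m; "opening": finger opening in m.
Only numpy, scipy, OpenCV 4.12 (cv2) and the standard library are available. Lean on these libraries where they do the work, as an engineer would, in place of code of your own. Each camera call takes 0.05 s, during which the arm holds its last target. There are 200 camera calls.

### The job

We are putting the brass bushes away: first put the two loose ones over the empty pegs, each on the strip that already holds a bush of its own diameter. Then open the parts cage so that I can slide the strips in: lift its sagging bolt by the black knob over the bent yellow keeper lip while drawing it back towards the hinge, swing the gate about 11 cm open at its free edge, and finish while still holding it there against its closing spring, for nothing else will keep it open. Leave everything else on the bench where it is.

Things in the scene. Friction and masses are not known exactly. Their poses are not given: they have to be found in the camera images.
- bush_large: loose brass bush (plain ring) standing upright on the bench: 38 mm outside diameter, 16 mm bore, 36 mm high, about 90 g. Origin: centre of its underside, z up its bore
- bush_small: loose brass bush (plain ring) standing upright on the bench: 25 mm outside diameter, 16 mm bore, 36 mm high, about 50 g. Origin: centre of its underside, z up its bore
- strip_large_post (a point): foot of the EMPTY peg (nearer the robot) on the fixed grey strip for large bushes (its far peg holds one 38 mm across), on the strip's top face, 12 mm above the bench; a seated bush's origin lies here. Strip 130 x 60 x 12 mm, long along this frame's x, roughly away from the robot; pegs 9 mm in diameter, pointed, 25 mm high, 70 mm apart
- strip_small_post (a point): foot of the EMPTY peg (nearer the robot) on the fixed grey strip for small bushes (its far peg holds one 25 mm across), on the strip's top face, 12 mm above the bench; a seated bush's origin lies here. Strip 130 x 60 x 12 mm, long along this frame's x, roughly away from the robot; pegs 9 mm in diameter, pointed, 25 mm high, 70 mm apart
- cage: blue fixed parts cage, 220 deep, 310 wide, 160 mm high; origin at bench level in the plane of the gate, midway along the front; its x axis points into the cage (away from the robot), y along the shut gate towards the hinge, z up. It does not move
- hinge (a point): point on the gate's upright hinge axis, at the height of the gate's top (160 mm)
- gate_edge (a point): top of the gate's free edge (gate stile), 245 mm from the hinge axis, 160 mm above the bench; moves with the red gate. Frame: y from the free edge to the hinge, x through the gate away from the robot
- knob (a point): middle of the grip of the bolt's upright black knob: cylinder 20 mm across, 32 high, with a 27 mm cap (cap top 22 mm above this point); a 12 mm stem joins it to the rod 48 mm below. Shut and sagged it is 175 mm from the hinge axis, 234 mm above the bench; it moves with bolt and gate. The bolt's guide straps end 23 mm below this point when sagged; above them all is clear
- nose (a point): underside of the bolt's dropped nose (10 mm long along the bolt, 11 mm wide) at the free end of the rod; moves with the bolt. While sagged it hangs about 11 mm lower than the top of the lip
- lip (a point): middle of the top of the keeper's bent-up yellow lip (6 mm thick along the bolt) on the fixed right front post; the nose hangs 6 mm behind it, so the bolt draws back only about 6 mm unless the nose is lifted above this height. A tall cheek of the keeper on the robot's side keeps the gate shut until the nose is out
- bolt_lift (a joint): lift of the whole bolt in its worn guides, m: 0 sagged (its own weight, about 2 N, brings it back), 0.016 at the upper stop; the nose clears the lip above about 0.011
- bolt (a joint): draw of the bolt along the gate towards the hinge, m: 0 shut, 0.040 fully back; about 1.2 N of friction, stays where it is left. The lift is needed until about 0.022, where the nose has passed lip and cheek and the gate is free; 0.03 leaves margin
- gate (a joint): gate angle, rad: 0 shut, growing as the free edge swings out towards the robot (clockwise from above), up to 1.4; a spring of 0.3 N m/rad, with 0.3 N m at shut, closes it. 0.45 means 11 cm open at the free edge
- stored_large: brass bush 38 mm across, 36 mm high, already on the far peg of strip_large; leave it. Origin: centre of its underside
- stored_small: brass bush 25 mm across, 36 mm high, already on the far peg of strip_small; leave it. Origin: centre of its underside
- wrench: steel wrench 170 mm long lying flat, bystander; origin about mid-length at its underside
- brush: brush 180 mm long lying flat, bystander; origin about mid-length at its underside
- mug: blue mug, 76 mm across, 90 mm high, bystander; origin: centre of underside

How it is judged:
On the way, in this order (a step that is already met when the one before it is completed fails the run):
1. both bushes sit on the empty pegs of their own strips, let go (horizontal distance between bush_large and strip_large_post below 0.006 m and z of bush_large in the frame of strip_large_post below 0.005 m and angle between each of bush_large, bush_small's own z axis and vertical below 0.12 rad and horizontal distance between bush_small and strip_small_post below 0.006 m and z of bush_small in the frame of strip_small_post below 0.005 m and contact force between the fingers and bush_large below 0.3 N and contact force between the fingers and bush_small below 0.3 N), for 0.2 s.
2. the bolt is lifted over the lip and drawn out of the keeper (value of joint bolt above 0.02 m), for 0.1 s.
3. the gate is swung ajar (value of joint gate above 0.3 rad), for 0.1 s.
At the end, for the whole second after the job is handed in: Through the last second both bushes stand seated on the pegs of their own strips (within 6 mm of the peg's axis and 5 mm of the strip's top, upright within 0.12 rad), and the robot still holds the gate (contact over 0.5 N) at rest between 0.30 and 0.62 rad open (about 7 to 14 cm at the free edge) (horizontal distance between bush_large and strip_large_post below 0.006 m and z of bush_large in the frame of strip_large_post below 0.005 m and angle between each of bush_large, bush_small's own z axis and vertical below 0.12 rad and horizontal distance between bush_small and strip_small_post below 0.006 m and z of bush_small in the frame of strip_small_post below 0.005 m and value of joint gate between 0.3 and 0.62 rad and velocity of joint gate between -0.1 and 0.1 rad/s and contact force between any of the fingers, the arm and cage above 0.5 N); the arm keeps its last pose, push and grip.
It fails at once if a stored bush is moved more than 3 cm (distance of any of stored_large, stored_small from where it was at the start of the episode above 0.03 m).
It fails at once if the wrench, brush or mug is moved more than 3 cm (distance of any of wrench, brush, mug from where it was at the start of the episode above 0.03 m).
It also fails if it takes over 58 s, if anything falls off the work surface, if the arm or the gripper's body presses on something with over 40 N, if the wrist force passes 120 N, or if a joint passes its speed limit or range.

## Working session

There is one attempt and no reset: what is moved stays moved. The work goes in short steps, Python scripts to look and compute and a tool call to move; the robot and the scene stay as the last step left them, time stands still between calls to the robot, and variables do not carry over. Pictures are saved under pics/ and viewed, about 8 in all and at most 12, crops included, and the job is handed in when it is done.

Besides the shell and the picture viewer there is one more tool, called after ">>>" as name([rows], argument=value, ...), one row to a line, values as JSON. arm_command: Moves the arm, as the interface text tells. Shifts and turns lie within -1 to 1; 1 stands for 10 cm of shift or 360 degrees of turn. Its arguments: {"type":"object","properties":{"moves":{"type":"array"},"force":{"type":"number"}},"required":["moves"]}

```bash
mkdir -p pics; cat > h.py <<'E'
import numpy as np, cv2
from plant import ctrl
def pix2w(cam,u,v,d):
    i=ctrl.camera_info(cam);K=i["camera_matrix"];T=np.linalg.inv(i["world_to_cam"])
    p=np.linalg.inv(K)@np.array([u,v,1.])*d
    return (T@np.r_[p,1])[:3]
def w2pix(cam,p):
    i=ctrl.camera_info(cam);q=np.array(i["world_to_cam"])@np.r_[p,1];q=np.array(i["camera_matrix"])@q[:3];return q[:2]/q[2]
E
python3 - <<'E'
from h import *
np.set_printoptions(precision=4,suppress=True)
s=ctrl.read_state();print(s["clock"],s["eef_pos"],s["tool_rot"],s["opening"])
for c in ["side","top"]:
    im,d=ctrl.capture(c);cv2.imwrite(f"pics/{c}0.png",im);np.save(f"{c}0.npy",d)
    i=ctrl.camera_info(c);print(c,np.linalg.inv(i["world_to_cam"])[:3])
    for n in "bush_large bush_small strip_large_post strip_small_post cage hinge gate_edge knob nose lip stored_large stored_small wrench brush mug".split():
        r=ctrl.tip_of(n,c)
        print(n,[(np.round(q["point"],4),round(q["confidence"],2),np.round(w2pix(c,q["point"]))) for q in r[:2]])
print(ctrl.read_state()["clock"])
E
```

```text
0.0 [ 0.2697 -0.5629  0.2301] [[ 0.432  -0.9019 -0.0008]
 [-0.9019 -0.432   0.0021]
 [-0.0023 -0.0002 -1.    ]] 0.08538010981821922
side [[ 0.9649 -0.1646  0.2047  0.2419]
 [-0.2621 -0.5534  0.7906 -1.0867]
 [-0.0168 -0.8165 -0.5771  0.9817]]
bush_large [(array([ 0.4404, -0.2245, -0.0004]), 0.68, array([273., 332.]))]
bush_small [(array([ 0.4635, -0.0577,  0.0002]), 0.68, array([266., 284.]))]
strip_large_post [(array([ 0.6008, -0.2944,  0.0114]), 0.55, array([346., 336.]))]
strip_small_post [(array([ 0.5511, -0.1267,  0.0105]), 0.77, array([305., 292.]))]
cage [(array([ 0.5941,  0.2028, -0.0026]), 0.69, array([286., 221.]))]
hinge [(array([0.6201, 0.3279, 0.1606]), 0.66, array([283., 155.]))]
gate_edge []
knob [(array([0.5081, 0.4808, 0.0037]), 0.72, array([241., 178.])), (array([0.5882, 0.161 , 0.2359]), 0.66, array([287., 161.]))]
nose [(array([0.5716, 0.0687, 0.1717]), 0.49, array([291., 199.]))]
lip [(array([0.577 , 0.0846, 0.1788]), 0.67, array([291., 193.]))]
stored_large [(array([0.5765, 0.0829, 0.1799]), 0.73, array([291., 193.])), (array([ 0.6676, -0.2866,  0.016 ]), 0.53, 
[... 1398 characters left out ...]
200.]))]
lip [(array([0.5754, 0.0859, 0.1839]), 0.84, array([257., 198.])), (array([ 0.4403, -0.228 ,  0.0016]), 0.49, array([349., 244.]))]
stored_large [(array([ 0.6683, -0.2839,  0.0152]), 0.41, array([366., 179.]))]
stored_small [(array([ 0.6177, -0.1341,  0.0119]), 0.54, array([323., 193.])), (array([ 0.5999, -0.2933,  0.0105]), 0.48, array([368., 199.]))]
wrench [(array([0.4093, 0.3546, 0.0011]), 0.7, array([182., 250.])), (array([0.6223, 0.3323, 0.1596]), 0.18, array([182., 183.]))]
brush [(array([0.6231, 0.3313, 0.16  ]), 0.6, array([182., 183.])), (array([ 0.5039, -0.4413, -0.0009]), 0.57, array([410., 227.]))]
mug [(array([ 0.5092,  0.4817, -0.001 ]), 0.7, array([147., 221.]))]
1.6
```

View pics/side0.png

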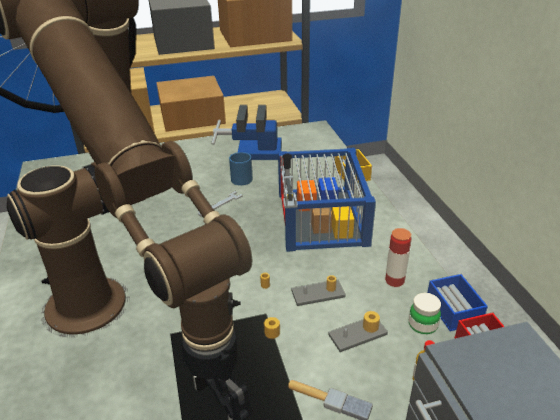

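```bash
python3 - <<'E'
import cv2
a=cv2.imread("pics/top0.png")[130:280,130:430];cv2.imwrite("pics/top0c.png",cv2.resize(a,None,fx=2.6,fy=2.6,interpolation=cv2.INTER_CUBIC))
E
```

```text
(no output)
```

View pics/top0c.png

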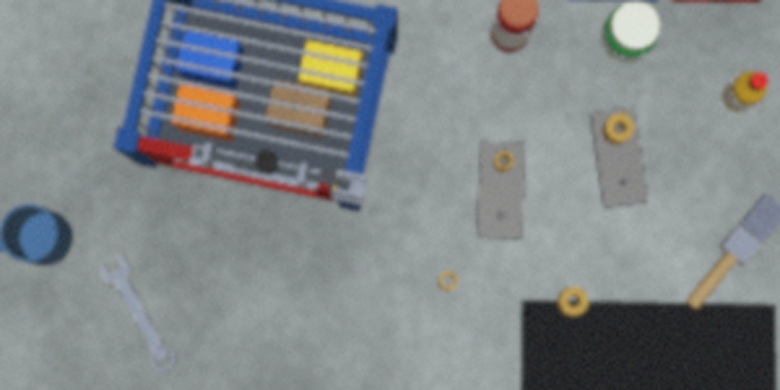

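>>> arm_command([
  [0,0,0,0,0,0.0178,1],
  [0,0,0,0,0,0.0178,1],
  [0,0,0,0,0,0.0178,1],
  [0,0,0,0,0,0.0178,1],
  [-0.338,-0.17,0.03,0,0,0,1],
  [-0.338,-0.17,0.03,0,0,0,1],
  [-0.338,-0.17,0.03,0,0,0,1],
  [-0.338,-0.17,0.03,0,0,0,1],
  [-0.338,-0.17,0.03,0,0,0,1],
  [-0.338,-0.17,0.03,0,0,0,1],
  [-0.338,-0.17,0.03,0,0,0,1],
  [-0.338,-0.17,0.03,0,0,0,1],
  [-0.338,-0.17,0.03,0,0,0,1],
  [-0.338,-0.17,0.03,0,0,0,1],
  [0,0,0,0,0,0,1],
  [0,0,0,0,0,0,1],
])

```text
clock: 2.93
eef_pos: [0.4408, -0.224, 0.2012]
tool_rot: [[0.004, -1.0, -0.0], [-1.0, -0.004, -0.0], [0.0, 0.0, -1.0]]
wrist_force: [0.4, -0.2, 0.2]
opening: 0.085
```

```bash
cat > w.py <<'E'
from h import *
import sys
np.set_printoptions(precision=4,suppress=True)
s=ctrl.read_state();print(s["clock"],s["eef_pos"],s["tool_rot"],s["opening"],s["wrist_force"])
im,d=ctrl.capture("wrist");cv2.imwrite(f"pics/{sys.argv[1]}.png",im);np.save(sys.argv[1]+".npy",d)
i=ctrl.camera_info("wrist");print(np.linalg.inv(i["world_to_cam"])[:3])
for n in sys.argv[2:]:
    for q in ctrl.tip_of(n,"wrist")[:2]: print(n,np.round(q["point"],4),round(q["confidence"],2),np.round(w2pix("wrist",q["point"])))
E
python3 w.py w1 bush_large bush_small strip_large_post strip_small_post stored_large stored_small
```

```text
2.9333 [ 0.4408 -0.224   0.2012] [[ 0.0039 -1.     -0.0002]
 [-1.     -0.0039 -0.    ]
 [ 0.      0.0002 -1.    ]] 0.08501022644733194 [ 0.3818 -0.2219  0.2251]
[[ 0.0016 -0.9448 -0.3277  0.5259]
 [-1.     -0.0014 -0.001  -0.2253]
 [ 0.0005  0.3277 -0.9448  0.3437]]
bush_large [ 0.4418 -0.2279  0.0012] 0.72 [277. 186.]
bush_small [ 0.4623 -0.0622  0.0018] 0.6 [137. 170.]
bush_small [ 0.4403 -0.2268  0.0015] 0.6 [276. 188.]
strip_large_post [ 0.5982 -0.2923  0.0094] 0.61 [340.  37.]
strip_small_post [ 0.5545 -0.13    0.0108] 0.7 [183.  84.]
stored_large [ 0.4614 -0.0647  0.0008] 0.16 [140. 170.]
stored_small [ 0.6205 -0.1356  0.0136] 0.94 [181.  10.]
```

View pics/w1.png

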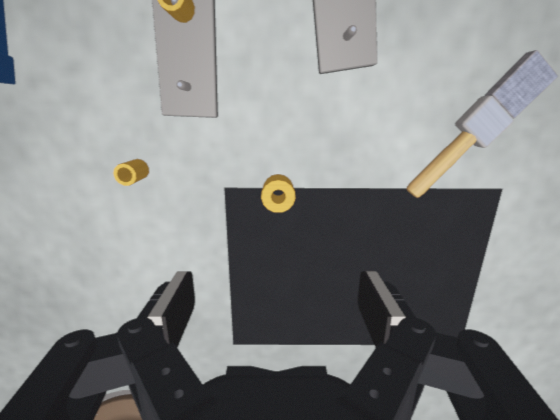

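```bash
cat > m.py <<'E'
from h import *
import sys
def cloud(cam,d):
    i=ctrl.camera_info(cam);K=np.array(i["camera_matrix"]);T=np.linalg.inv(i["world_to_cam"])
    v,u=np.mgrid[0:420,0:560];P=np.stack([(u-K[0,2])/K[0,0]*d,(v-K[1,2])/K[1,1]*d,d],-1)
    return P@T[:3,:3].T+T[:3,3]
def top(W,xy,z0,z1,r=0.03):
    m=(W[...,2]>z0)&(W[...,2]<z1)&(np.hypot(W[...,0]-xy[0],W[...,1]-xy[1])<r)
    p=W[m]
    if len(p)<3: return len(p)
    c,R=cv2.minEnclosingCircle(p[:,:2].astype(np.float32))
    return len(p),np.round(c,4),round(R,4),p.mean(0).round(4)
if __name__=="__main__":
    W=cloud("wrist",np.load("w1.npy"))
    print("L",top(W,(.4405,-.226),.031,.045)); print("S",top(W,(.462,-.061),.031,.045))
    print("pegL",top(W,(.598,-.293),.018,.05,.02)); print("pegS",top(W,(.553,-.130),.018,.05,.02))
    print("storS",top(W,(.62,-.132),.044,.06,.03))
    print("bench",np.median(W[150:180,300:400,2]),"strip",np.median(W[100:110,190:205,2]))
    K=np.array(ctrl.camera_info("wrist")["camera_matrix"]);print(K)
    # tip pixels -> plane z=.037
    for uv in [(352,29),(185,86),(279,194),(124,173)]:
        a=pix2w("wrist",*uv,1.);o=pix2w("wrist",0,0,0.);
        for z in(.012,.036): print(uv,z,(o+(a-o)*(z-o[2])/(a-o)[2]).round(4))
E
python3 m.py
```

```text
L (731, array([ 0.4384, -0.2297]), 0.0191, array([ 0.4395, -0.2296,  0.0355]))
S (303, array([ 0.4636, -0.0643]), 0.0125, array([ 0.4639, -0.0651,  0.035 ]))
pegL (120, array([ 0.5979, -0.2982]), 0.0043, array([ 0.5973, -0.2973,  0.0314]))
pegS (106, array([ 0.5524, -0.134 ]), 0.0046, array([ 0.5519, -0.1354,  0.0312]))
storS (194, array([ 0.6181, -0.1368]), 0.0115, array([ 0.6138, -0.1374,  0.0472]))
bench -0.00019338306239136127 strip 0.01191880533558587
[[289.33482726   0.         276.04876694]
 [  0.         289.33482726 213.52445667]
 [  0.           0.           1.        ]]
(352, 29) 0.012 [ 0.6041 -0.3031  0.012 ]
(352, 29) 0.036 [ 0.5984 -0.2976  0.036 ]
(185, 86) 0.012 [ 0.5526 -0.1316  0.012 ]
(185, 86) 0.036 [ 0.5506 -0.1385  0.036 ]
(279, 194) 0.012 [ 0.4347 -0.2306  0.012 ]
(279, 194) 0.036 [ 0.4413 -0.2304  0.036 ]
(124, 173) 0.012 [ 0.4604 -0.0512  0.012 ]
(124, 173) 0.036 [ 0.4651 -0.064   0.036 ]
```

>>> arm_command([
  [0.04,0.013,0.3,0,0,0,0.8],
  [0,0,0.4,0,0,0,0.8],
  [0,0,0.4,0,0,0,0.8],
  [0,0,0.4,0,0,0,0.8],
  [0,0,0.25,0,0,0,0.8],
  [0,0,0.18,0,0,0,0.8],
  [0,0,0,0,0,0,0.6],
  [0,0,0,0,0,0,0.2],
  [0,0,0,0,0,0,0.2],
  [0,0,0,0,0,0,0.2],
  [0,0,0,0,0,0,0.2],
  [0,0,0,0,0,0,0.2],
  [0,0,0,0,0,0,0.2],
], force=40)

```text
clock: 4.37
eef_pos: [0.4395, -0.2301, 0.0092]
tool_rot: [[-0.0, -1.0, 0.002], [-1.0, 0.0, -0.001], [0.001, -0.002, -1.0]]
wrist_force: [1.3, -0.9, -0.6]
opening: 0.0358
```

>>> arm_command([
  [0,0,-0.2,0,0,0,0.2],
  [0,0,-0.35,0,0,0,0.2],
  [0,0,-0.35,0,0,0,0.2],
  [0,0,0,0,0,0,0.2],
  [0,0,0,0,0,0,0.2],
])

```text
clock: 4.78
eef_pos: [0.4411, -0.2311, 0.1011]
tool_rot: [[-0.0, -1.0, 0.006], [-1.0, 0.0, -0.004], [0.004, -0.006, -1.0]]
wrist_force: [-0.7, -0.3, -1.3]
opening: 0.0361
```

```bash
python3 w.py w2; python3 - <<'E'
from m import *
W=cloud("wrist",np.load("w2.npy"));s=ctrl.read_state();e=s["eef_pos"]
im=cv2.imread("pics/w2.png").astype(int)
brass=(im[...,2]-im[...,0]>60)
near=brass&(np.hypot(W[...,0]-e[0],W[...,1]-e[1])<.035)
p=W[near];print(len(p),np.percentile(p[:,2],[2,50,98]));zt=np.percentile(p[:,2],98)
m=p[p[:,2]>zt-.004];c,R=cv2.minEnclosingCircle(m[:,:2].astype(np.float32));print(c,R,np.median(m[:,2]),"eef",e)
print("pegL",top(W,(.598,-.297),.018,.05,.02)); print("pegS",top(W,(.553,-.133),.018,.05,.02))
E
```

```text
4.7833 [ 0.4411 -0.2311  0.1011] [[-0.0004 -1.      0.0057]
 [-1.      0.0003 -0.0037]
 [ 0.0037 -0.0057 -1.    ]] 0.036058332150217746 [-0.6598 -0.2585 -1.2892]
[[-0.0007 -0.9454 -0.326   0.5245]
 [-1.      0.0009 -0.0006 -0.2301]
 [ 0.0009  0.326  -0.9454  0.2416]]
5907 [0.09488945 0.12495088 0.12671455]
(0.4410216510295868, -0.23029568791389465) 0.019507817924022675 0.12561553023527816 eef [ 0.43938518 -0.22999569  0.0991652 ]
pegL (19, array([ 0.5941, -0.2931]), 0.0027, array([ 0.5937, -0.293 ,  0.0197]))
pegS (260, array([ 0.5504, -0.1293]), 0.0047, array([ 0.5501, -0.1308,  0.0288]))
```

View pics/w2.png

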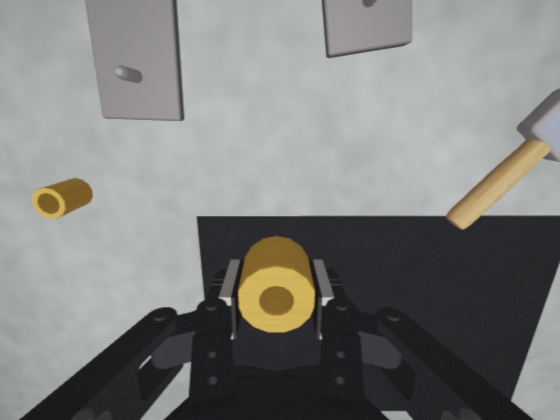

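>>> arm_command([
  [0.15,-0.25,-0.1,0,0,0,0.2],
  [0.15,-0.25,-0.1,0,0,0,0.2],
  [0.15,-0.25,-0.1,0,0,0,0.2],
  [0.15,-0.25,0,0,0,0,0.2],
  [0,0,0,0,0,0,0.2],
  [0,0,0,0,0,0,0.2],
  [0,0,0,0,0,0,0.2],
  [0,0,0,0,0,0,0.2],
  [0,0,0,0,0,0,0.2],
  [0,0,0,0,0,0,0.2],
])

```text
clock: 5.67
eef_pos: [0.5378, -0.2891, 0.1277]
tool_rot: [[-0.001, -1.0, -0.001], [-1.0, 0.001, 0.001], [-0.001, 0.001, -1.0]]
wrist_force: [-0.4, 0.1, -1.0]
opening: 0.0357
```

```bash
cat > m2.py <<'E'
from m import *
import sys
np.set_printoptions(precision=4,suppress=True)
def look(name,cam="wrist"):
    s=ctrl.read_state();i=ctrl.camera_info(cam);im,d=ctrl.capture(cam)
    cv2.imwrite(f"pics/{name}.png",im);s2=ctrl.read_state()
    print(s["clock"],"eef",s["eef_pos"],"after",s2["eef_pos"],"open",s["opening"],"F",s["wrist_force"])
    K=np.array(i["camera_matrix"]);T=np.linalg.inv(i["world_to_cam"])
    v,u=np.mgrid[0:420,0:560];P=np.stack([(u-K[0,2])/K[0,0]*d,(v-K[1,2])/K[1,1]*d,d],-1)
    return im,d,P@T[:3,:3].T+T[:3,3],s,i
def held(W,im,e):
    b=(im[...,2].astype(int)-im[...,0]>60)&(np.hypot(W[...,0]-e[0],W[...,1]-e[1])<.035)&(W[...,2]>e[2]-.03)
    p=W[b];zt=np.percentile(p[:,2],98);m=p[p[:,2]>zt-.004];c,R=cv2.minEnclosingCircle(m[:,:2].astype(np.float32))
    print("held",np.round(c,4),round(R,4),zt.round(4))
E
python3 - <<'E'
from m2 import *
im,d,W,s,i=look("w3");held(W,im,s["eef_pos"])
print("pegL",top(W,(.598,-.295),.018,.05,.02)); print("pegS",top(W,(.553,-.132),.018,.05,.02))
print("S",top(W,(.462,-.061),.031,.045)); print("stored L",top(W,(.668,-.288),.044,.055,.03))
for n in("strip_large_post","strip_small_post"):print([(q["point"],q["confidence"]) for q in ctrl.tip_of(n,"wrist")[:1]])
E
```

```text
5.6667 eef [ 0.5378 -0.2891  0.1277] after [ 0.5381 -0.2893  0.128 ] open 0.03567308386307226 F [-0.3607  0.1303 -1.0227]
held [ 0.5395 -0.2894] 0.0194 0.1552
pegL (109, array([ 0.5992, -0.2948]), 0.0043, array([ 0.6007, -0.2944,  0.0332]))
pegS (184, array([ 0.5533, -0.131 ]), 0.0048, array([ 0.5539, -0.1323,  0.0293]))
S (446, array([ 0.4631, -0.0614]), 0.0132, array([ 0.4643, -0.0622,  0.0345]))
stored L (2265, array([ 0.6695, -0.2845]), 0.0192, array([ 0.6693, -0.2843,  0.0474]))
[([0.597, -0.2917, 0.0073], 0.8)]
[([0.5535, -0.1327, 0.0119], 0.94)]
```

>>> arm_command([
  [0.015,-0.2,0,0,0,0,0.2],
  [0.015,-0.2,0,0,0,0,0.2],
  [0.015,-0.2,0.1,0,0,0,0.2],
  [0,0,0.3,0,0,0,0.2],
  [0,0,0.3,0,0,0,0.2],
  [0,0,0,0,0,0,0.2],
  [0,0,0,0,0,0,0.2],
  [0,0,0,0,0,0,0.2],
  [0,0,0,0,0,0,0.2],
  [0,0,0,0,0,0,0.2],
])

```text
clock: 6.65
eef_pos: [0.6005, -0.2954, 0.061]
tool_rot: [[-0.001, -1.0, 0.004], [-1.0, 0.001, -0.002], [0.002, -0.004, -1.0]]
wrist_force: [-0.8, 0.6, -0.9]
opening: 0.0355
```

```bash
python3 - <<'E'
from m2 import *
im,d,W,s,i=look("w4");held(W,im,s["eef_pos"])
print("stored L",top(W,(.668,-.286),.044,.055,.025))
im,d,W,s,i=look("s4","side")
cv2.imwrite("pics/s4c.png",cv2.resize(im[250:370,260:420],None,fx=5,fy=5,interpolation=cv2.INTER_CUBIC))
E
```

```text
6.65 eef [ 0.6005 -0.2954  0.061 ] after [ 0.6003 -0.2953  0.0608] open 0.0354764934252732 F [-0.7751  0.5754 -0.8942]
held [ 0.6022 -0.2955] 0.019 0.0886
stored L (3256, array([ 0.6692, -0.2843]), 0.019, array([ 0.67  , -0.2843,  0.0475]))
6.7 eef [ 0.6003 -0.2953  0.0608] after [ 0.6    -0.2951  0.0604] open 0.03572360634240588 F [-0.1771 -0.6418 -0.2661]
```

View pics/s4c.png

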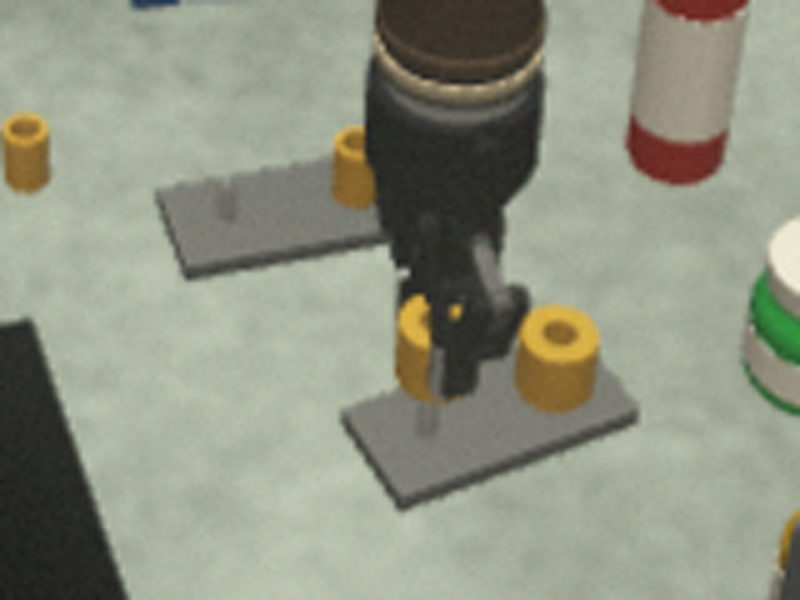

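>>> arm_command([
  [0,0,0.07,0,0,0,0.2],
  [0,0,0.07,0,0,0,0.2],
  [0,0,0.07,0,0,0,0.2],
  [0,0,0.07,0,0,0,0.2],
  [0,0,0.06,0,0,0,0.2],
  [0,0,0,0,0,0,0.2],
  [0,0,0,0,0,0,0.2],
  [0,0,0,0,0,0,0.2],
])

```text
clock: 7.42
eef_pos: [0.599, -0.2944, 0.0242]
tool_rot: [[-0.001, -1.0, 0.0], [-1.0, 0.001, 0.0], [-0.0, -0.0, -1.0]]
wrist_force: [-0.2, -0.1, -0.6]
opening: 0.0355
```

>>> arm_command([
  [0,0,0.02,0,0,0,0.2],
  [0,0,0,0,0,0,0.2],
  [0,0,0,0,0,0,0.8],
  [0,0,0,0,0,0,0.8],
  [0,0,0,0,0,0,0.8],
  [0,0,0,0,0,0,0.8],
  [0,0,-0.2,0,0,0,0.8],
  [0,0,-0.3,0,0,0,0.8],
  [0,0,-0.4,0,0,0,0.8],
  [-0.4,0,-0.1,0,0,0,0.8],
  [-0.4,0.1,0,0,0,0,0.8],
  [-0.4,0.1,0,0,0,0,0.8],
  [-0.4,0.1,0,0,0,0,0.8],
  [0,0,0,0,0,0,0.8],
  [0,0,0,0,0,0,0.8],
  [0,0,0,0,0,0,0.8],
  [0,0,0,0,0,0,0.8],
  [0,0,0,0,0,0,0.8],
])

```text
clock: 8.92
eef_pos: [0.5696, -0.1357, 0.1225]
tool_rot: [[-0.002, -1.0, 0.001], [-1.0, 0.002, -0.001], [0.001, -0.001, -1.0]]
wrist_force: [0.5, 0.1, -0.4]
opening: 0.0682
```

```bash
python3 - <<'E'
from m2 import *
im,d,W,s,i=look("w5")
print("L",top(W,(.600,-.294),.044,.075,.03)); print("stored L",top(W,(.668,-.286),.044,.075,.025))
print("S",top(W,(.464,-.062),.031,.045));print("pegS",top(W,(.553,-.132),.018,.05,.02));print("stored S",top(W,(.62,-.134),.044,.055,.03))
im,d,W,s,i=look("t5","top")
print("L",top(W,(.600,-.294),.044,.075,.03)); print("stored L",top(W,(.668,-.286),.044,.075,.025))
E
```

```text
8.9167 eef [ 0.5696 -0.1357  0.1225] after [ 0.5695 -0.1357  0.1224] open 0.06815951974622948 F [ 0.4872  0.0625 -0.4277]
L (1614, array([ 0.6003, -0.2943]), 0.0191, array([ 0.6011, -0.2935,  0.0473]))
stored L (2181, array([ 0.6694, -0.284 ]), 0.0196, array([ 0.6696, -0.283 ,  0.0473]))
S (90, array([ 0.4619, -0.0674]), 0.0105, array([ 0.462 , -0.0698,  0.0348]))
pegS (131, array([ 0.5527, -0.1301]), 0.0045, array([ 0.5549, -0.1301,  0.0303]))
stored S (516, array([ 0.6227, -0.1324]), 0.0125, array([ 0.6231, -0.1323,  0.0473]))
8.9667 eef [ 0.5695 -0.1357  0.1224] after [ 0.5693 -0.1356  0.1223] open 0.06829871176463319 F [-0.1766 -0.318  -0.0746]
L (63, array([ 0.5988, -0.294 ]), 0.0192, array([ 0.5973, -0.2941,  0.0494]))
stored L (55, array([ 0.6675, -0.2843]), 0.019, array([ 0.666 , -0.284 ,  0.0493]))
```

>>> arm_command([
  [-0.24,0.35,0,0,0,0,0.7],
  [-0.25,0.35,0,0,0,0,0.7],
  [-0.25,0.36,0.1,0,0,0,0.6],
  [0,0,0.3,0,0,0,0.6],
  [0,0,0.3,0,0,0,0.6],
  [0,0,0.2,0,0,0,0.6],
  [0,0,0.15,0,0,0,0.6],
  [0,0,0.07,0,0,0,0.6],
  [0,0,0,0,0,0,0.6],
  [0,0,0,0,0,0,0.6],
  [0,0,0,0,0,0,0.6],
  [0,0,0,0,0,0,0.6],
  [0,0,0,0,0,0,0.6],
])

```text
clock: 10.1
eef_pos: [0.4685, -0.0636, 0.0121]
tool_rot: [[-0.001, -1.0, 0.002], [-1.0, 0.001, -0.001], [0.0, -0.002, -1.0]]
wrist_force: [0.5, 0.2, -0.3]
opening: 0.0512
```

```bash
python3 - <<'E'
from m2 import *
im,d,W,s,i=look("w6");print("S",top(W,(.464,-.062),.031,.045,.02));held(W,im,s["eef_pos"])
E
```

```text
10.1 eef [ 0.4685 -0.0636  0.0121] after [ 0.4683 -0.0636  0.0119] open 0.05116839452848464 F [ 0.5314  0.1542 -0.2816]
S (1320, array([ 0.4639, -0.0606]), 0.0128, array([ 0.4646, -0.0607,  0.0348]))
held [ 0.4639 -0.0606] 0.0128 0.0363
```

>>> arm_command([
  [-0.03,0.042,0.02,0,0,0,0.6],
  [0,0,0,0,0,0,0.6],
  [0,0,0,0,0,0,0.1],
  [0,0,0,0,0,0,0.1],
  [0,0,0,0,0,0,0.1],
  [0,0,0,0,0,0,0.1],
  [0,0,0,0,0,0,0.1],
  [0,0,0,0,0,0,0.1],
  [0,0,-0.2,0,0,0,0.1],
  [0,0,-0.3,0,0,0,0.1],
  [0,0,-0.3,0,0,0,0.1],
  [0.15,-0.2,-0.3,0,0,0,0.1],
  [0.15,-0.1,0,0,0,0,0.1],
  [0.2,0,0,0,0,0,0.1],
  [0.2,0,0,0,0,0,0.1],
  [0,0,0,0,0,0,0.1],
  [0,0,0,0,0,0,0.1],
  [0,0,0,0,0,0,0.1],
  [0,0,0,0,0,0,0.1],
  [0,0,0,0,0,0,0.1],
])

```text
clock: 11.82
eef_pos: [0.4928, -0.1294, 0.1186]
tool_rot: [[0.0, -1.0, -0.001], [-1.0, -0.0, 0.001], [-0.001, 0.001, -1.0]]
wrist_force: [0.6, 0.2, -0.1]
opening: 0.0233
```

```bash
python3 - <<'E'
from m2 import *
im,d,W,s,i=look("w7");held(W,im,s["eef_pos"])
print("pegS",top(W,(.553,-.131),.018,.05,.02));print("stored S",top(W,(.62,-.134),.044,.055,.03))
E
```

```text
11.8167 eef [ 0.4928 -0.1294  0.1186] after [ 0.4929 -0.1295  0.1187] open 0.023270381329386195 F [ 0.6183  0.1883 -0.0702]
held [ 0.4935 -0.1296] 0.0129 0.1458
pegS (121, array([ 0.5525, -0.1299]), 0.0044, array([ 0.5534, -0.13  ,  0.0332]))
stored S (794, array([ 0.6225, -0.1323]), 0.0125, array([ 0.6226, -0.1323,  0.0473]))
```

>>> arm_command([
  [0.0,-0.2,0,0,0,0,0.1],
  [0,-0.2,0,0,0,0,0.1],
  [0,-0.19,0.1,0,0,0,0.1],
  [0,0,0.25,0,0,0,0.1],
  [0,0,0.25,0,0,0,0.1],
  [0,0,0,0,0,0,0.1],
  [0,0,0,0,0,0,0.1],
  [0,0,0,0,0,0,0.1],
  [0,0,0,0,0,0,0.1],
  [0,0,0,0,0,0,0.1],
  [0,0,0,0,0,0,0.1],
  [0,0,0,0,0,0,0.1],
])

```text
clock: 12.87
eef_pos: [0.5528, -0.1306, 0.0601]
tool_rot: [[-0.001, -1.0, 0.002], [-1.0, 0.001, -0.001], [0.001, -0.002, -1.0]]
wrist_force: [-0.3, -0.2, -1.3]
opening: 0.0231
```

```bash
python3 - <<'E'
from m2 import *
im,d,W,s,i=look("w8");held(W,im,s["eef_pos"])
print("stored S",top(W,(.62,-.132),.044,.055,.03))
E
```

```text
12.8667 eef [ 0.5528 -0.1306  0.0601] after [ 0.5526 -0.1306  0.0599] open 0.023143687772928627 F [-0.3042 -0.2182 -1.3092]
held [ 0.5533 -0.1303] 0.0132 0.0873
stored S (1046, array([ 0.6226, -0.1323]), 0.0125, array([ 0.623 , -0.1322,  0.0474]))
```

>>> arm_command([
  [0,0,0.07,0,0,0,0.1],
  [0,0,0.07,0,0,0,0.1],
  [0,0,0.07,0,0,0,0.1],
  [0,0,0.07,0,0,0,0.1],
  [0,0,0.07,0,0,0,0.1],
  [0,0,0.02,0,0,0,0.1],
  [0,0,0,0,0,0,0.1],
  [0,0,0,0,0,0,0.1],
  [0,0,0,0,0,0,0.1],
])

```text
clock: 13.67
eef_pos: [0.552, -0.1303, 0.0216]
tool_rot: [[-0.001, -1.0, -0.0], [-1.0, 0.001, 0.0], [-0.0, 0.0, -1.0]]
wrist_force: [0.4, -0.7, -1.9]
opening: 0.023
```

>>> arm_command([
  [0,0,0,0,0,0,0.6],
  [0,0,0,0,0,0,0.6],
  [0,0,0,0,0,0,0.6],
  [0,0,0,0,0,0,0.6],
  [0,0,-0.2,0,0,0,0.6],
  [0,0,-0.4,0,0,0,0.6],
  [0,0,-0.4,0,0,0,0.6],
  [0,0,-0.4,0,0,0,0.6],
  [0,0,-0.4,0,0,0,0.6],
  [-0.1,0,-0.4,0,0,0,0.6],
  [-0.38,-0.05,-0.15,0,0,0,0.6],
  [-0.38,-0.05,-0.15,0,0,0,0.6],
  [-0.38,-0.05,-0.15,0,0,0,0.6],
  [-0.38,-0.05,-0.15,0,0,0,0.6],
  [-0.38,-0.05,-0.15,0,0,0,0.6],
  [-0.38,-0.05,-0.15,0,0,0,0.6],
  [-0.38,-0.05,-0.15,0,0,0,0.6],
  [-0.14,-0.02,0,0,0,0,0.6],
  [0,0,0,0,0,0.0158,0.6],
  [0,0,0,0,0,0.0158,0.6],
])

```text
clock: 15.33
eef_pos: [0.5891, 0.1609, 0.3469]
tool_rot: [[-0.2, -0.98, 0.0], [-0.98, 0.2, -0.0], [0.0, -0.0, -1.0]]
wrist_force: [-0.4, -0.0, 0.2]
opening: 0.0511
```

>>> arm_command([
  [0,0,0,0,0,0,0.6],
  [0,0,0,0,0,0,0.6],
  [0,0,0,0,0,0,0.6],
  [0,0,0,0,0,0,0.6],
  [0,0,0,0,0,0,0.6],
  [0,0,0,0,0,0,0.6],
])

```text
clock: 15.83
eef_pos: [0.5893, 0.1592, 0.347]
tool_rot: [[-0.198, -0.98, -0.0], [-0.98, 0.198, 0.0], [-0.0, 0.0, -1.0]]
wrist_force: [0.8, -0.8, -0.0]
opening: 0.0513
```

```bash
python3 - <<'E'
from m2 import *
im,d,W,s,i=look("t9","top")
print("L",top(W,(.600,-.294),.044,.075,.03),"S",top(W,(.5525,-.130),.040,.08,.03),"storS",top(W,(.621,-.134),.040,.08,.03),"storL",top(W,(.668,-.285),.040,.08,.03))
im,d,W,s,i=look("w9");print(s["tool_rot"],s["joint_pos"])
for n in "knob nose lip gate_edge hinge".split():
    print(n,[(q["point"],q["confidence"],w2pix("wrist",q["point"]).round()) for q in ctrl.tip_of(n,"wrist")[:2]])
print("cap",top(W,(.589,.16),.248,.27,.03))
E
```

```text
15.8333 eef [0.5893 0.1592 0.347 ] after [0.5893 0.1593 0.347 ] open 0.051266318720340195 F [ 0.7519 -0.8351 -0.0398]
L (74, array([ 0.5984, -0.2951]), 0.0191, array([ 0.5988, -0.2956,  0.0493])) S (26, array([ 0.551 , -0.1316]), 0.0126, array([ 0.5516, -0.1322,  0.0467])) storS (25, array([ 0.6199, -0.1316]), 0.0126, array([ 0.6198, -0.1311,  0.0489])) storL (76, array([ 0.6673, -0.2848]), 0.0196, array([ 0.6676, -0.2849,  0.0474]))
15.8833 eef [0.5893 0.1593 0.347 ] after [0.5893 0.1594 0.347 ] open 0.051474560910037034 F [0.4322 1.2821 0.0014]
[[-0.1979 -0.9802 -0.    ]
 [-0.9802  0.1979  0.    ]
 [-0.      0.     -1.    ]] [0.1927 0.1997 1.5358 0.     1.4061 1.9626]
knob [([0.5904, 0.1644, 0.2359], 0.82, array([271., 211.]))]
nose [([0.5688, 0.0732, 0.1728], 0.66, array([354., 196.]))]
lip [([0.5723, 0.0837, 0.1758], 0.67, array([345., 195.]))]
gate_edge [([0.5751, 0.0942, 0.1585], 0.89, array([333., 191.]))]
hinge [([0.6206, 0.3305, 0.159], 0.63, array([129., 193.]))]
cap (710, array([0.5896, 0.1618]), 0.0133, array([0.5903, 0.1616, 0.2554]))
```

View pics/w9.png

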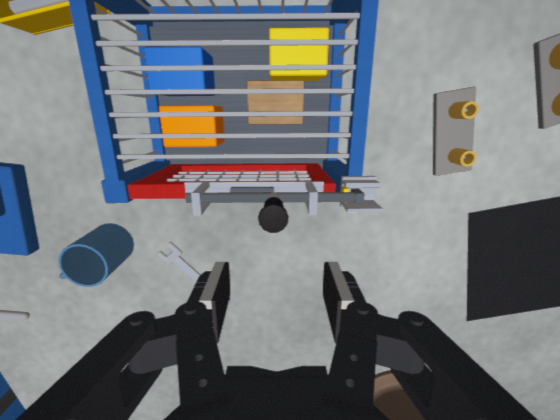

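>>> arm_command([
  [-0.024,0,0.3,0,0,0,0.55],
  [0,0,0.3,0,0,0,0.55],
  [0,0,0.2,0,0,0,0.55],
  [0,0,0.2,0,0,0,0.55],
  [0,0,0.15,0,0,0,0.55],
  [0,0,0.13,0,0,0,0.55],
  [0,0,0,0,0,0,0.55],
  [0,0,0,0,0,0,0.55],
  [0,0,0,0,0,0,0.55],
  [0,0,0,0,0,0,0.55],
  [0,0,0,0,0,0,0.55],
])

```text
clock: 17.1
eef_pos: [0.5908, 0.1622, 0.2206]
tool_rot: [[-0.198, -0.98, 0.003], [-0.98, 0.198, 0.001], [-0.001, -0.003, -1.0]]
wrist_force: [-0.0, 0.3, -0.5]
opening: 0.0468
```

```bash
python3 - <<'E'
from m2 import *
im,d,W,s,i=look("w10");
print("cap",top(W,(.59,.162),.248,.262,.018))
E
```

```text
17.1 eef [0.5908 0.1622 0.2206] after [0.5906 0.1621 0.2204] open 0.046763507824586444 F [-0.0117  0.3351 -0.5285]
cap (2453, array([0.5898, 0.1622]), 0.0138, array([0.5913, 0.1615, 0.2553]))
```

View pics/w10.png

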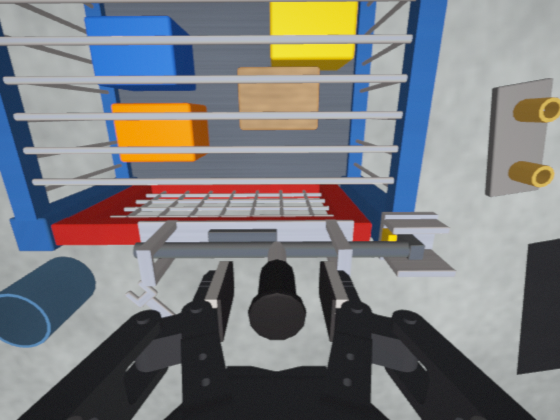

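>>> arm_command([
  [0,0,0.02,0,0,0,0.1],
  [0,0,0,0,0,0,0.1],
  [0,0,0,0,0,0,0.1],
  [0,0,0,0,0,0,0.1],
  [0,0,0,0,0,0,0.1],
  [0,0,0,0,0,0,0.1],
  [0,0,0,0,0,0,0.1],
  [0,0,0,0,0,0,0.1],
], force=60)

```text
clock: 17.82
eef_pos: [0.59, 0.162, 0.2174]
tool_rot: [[-0.198, -0.98, 0.001], [-0.98, 0.198, 0.0], [-0.0, -0.001, -1.0]]
wrist_force: [-0.3, -0.7, 3.8]
opening: 0.0242
```

>>> arm_command([
  [0,0,-0.05,0,0,0,0.1],
  [0,0,-0.05,0,0,0,0.1],
  [0,0,-0.04,0,0,0,0.1],
  [0,0,0,0,0,0,0.1],
  [0,0,0,0,0,0,0.1],
  [0,0,0,0,0,0,0.1],
  [0,0,0,0,0,0,0.1],
  [0,0,0,0,0,0,0.1],
])

```text
clock: 18.48
eef_pos: [0.5898, 0.1619, 0.2307]
tool_rot: [[-0.198, -0.98, -0.0], [-0.98, 0.198, -0.0], [0.0, 0.0, -1.0]]
wrist_force: [1.4, 0.4, -1.4]
opening: 0.0243
```

```bash
python3 - <<'E'
from m2 import *
im,d,W,s,i=look("w11");print(s["tool_rot"][:,0])
print("cap",top(W,(.59,.162),.255,.28,.018))
E
```

```text
18.4833 eef [0.5898 0.1619 0.2307] after [0.5897 0.1619 0.2308] open 0.024260913905522374 F [ 1.3863  0.4011 -1.4138]
[-0.1979 -0.9802  0.0001]
cap (3482, array([0.5904, 0.1618]), 0.0179, array([0.592 , 0.1614, 0.2678]))
```

>>> arm_command([
  [0,0,-0.02,0,0,0,0.1],
  [0,0,0,0,0,0,0.1],
  [-0.06,0,0,0,0,0,0.1],
  [-0.06,0,0,0,0,0,0.1],
  [-0.06,0,0,0,0,0,0.1],
  [-0.06,0,0,0,0,0,0.1],
  [-0.06,0,0,0,0,0,0.1],
  [-0.04,0,0,0,0,0,0.1],
  [0,0,0,0,0,0,0.1],
  [0,0,0,0,0,0,0.1],
  [0,0,0,0,0,0,0.1],
  [0,0,0,0,0,0,0.1],
])

```text
clock: 19.53
eef_pos: [0.5964, 0.1957, 0.2331]
tool_rot: [[-0.198, -0.98, 0.0], [-0.98, 0.198, 0.001], [-0.001, 0.0, -1.0]]
wrist_force: [0.1, 0.9, -2.1]
opening: 0.0244
```

```bash
python3 - <<'E'
from m2 import *
im,d,W,s,i=look("w12");print(s["tool_rot"][:,0])
print("cap",top(W,s["eef_pos"][:2],.255,.28,.018))
for n in "nose gate_edge hinge lip".split():
    print(n,[(q["point"],q["confidence"]) for q in ctrl.tip_of(n,"wrist")[:2]])
E
```

```text
19.5333 eef [0.5964 0.1957 0.2331] after [0.5964 0.1955 0.2331] open 0.02442555630226042 F [ 0.0879  0.9399 -2.0877]
[-0.1978 -0.9802 -0.0008]
cap (3586, array([0.5967, 0.1955]), 0.018, array([0.5989, 0.1951, 0.2696]))
nose [([0.5778, 0.1053, 0.1871], 0.97)]
gate_edge [([0.5779, 0.0943, 0.1557], 0.78)]
hinge [([0.6258, 0.3284, 0.1562], 0.91)]
lip [([0.5731, 0.085, 0.1792], 0.75), ([0.5946, 0.1963, 0.2503], 0.37)]
```

View pics/w12.png

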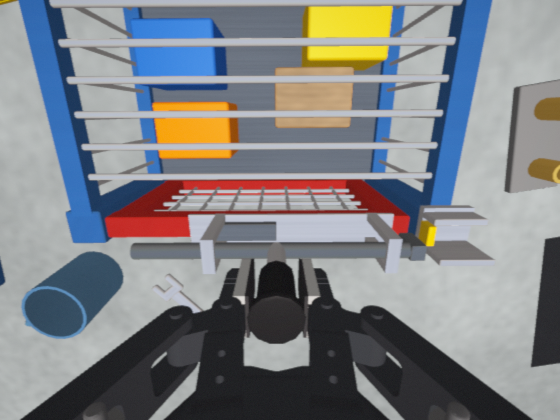

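>>> arm_command([
  [-0.001,0.055,0,0,0,0.00625,0.1],
  [-0.001,0.055,0,0,0,0.00625,0.1],
  [-0.001,0.055,0,0,0,0.00625,0.1],
  [-0.001,0.055,0,0,0,0.00625,0.1],
  [-0.001,0.055,0,0,0,0.00625,0.1],
  [-0.001,0.055,0,0,0,0.00625,0.1],
  [0,0,0,0,0,0,0.1],
  [0,0,0,0,0,0,0.1],
])

```text
clock: 20.45
eef_pos: [0.5656, 0.2047, 0.2332]
tool_rot: [[-0.42, -0.908, 0.001], [-0.908, 0.42, -0.001], [0.001, -0.002, -1.0]]
wrist_force: [1.1, -2.0, -2.4]
opening: 0.0243
```

>>> arm_command([
  [-0.001,0.055,0,0,0,0.00625,0.1],
  [-0.001,0.055,0,0,0,0.00625,0.1],
  [-0.001,0.055,0,0,0,0.00625,0.1],
  [-0.001,0.055,0,0,0,0.00625,0.1],
  [-0.001,0.055,0,0,0,0.00625,0.1],
  [-0.001,0.055,0,0,0,0.00625,0.1],
  [0,0,0,0,0,0,0.1],
  [0,0,0,0,0,0,0.1],
  [0,0,0,0,0,0,0.1],
  [0,0,0,0,0,0,0.1],
  [0,0,0,0,0,0,0.1],
  [0,0,0,0,0,0,0.1],
  [0,0,0,0,0,0,0.1],
  [0,0,0,0,0,0,0.1],
  [0,0,0,0,0,0,0.1],
  [0,0,0,0,0,0,0.1],
])

```text
clock: 21.78
eef_pos: [0.5373, 0.2227, 0.233]
tool_rot: [[-0.621, -0.784, 0.0], [-0.784, 0.621, -0.0], [-0.0, -0.0, -1.0]]
wrist_force: [2.2, -3.1, -2.3]
opening: 0.0241
```

```bash
python3 - <<'E'
from m2 import *
im,d,W,s,i=look("w14");print(s["tool_rot"][:,0])
print("cap",top(W,s["eef_pos"][:2],.255,.28,.018))
g=np.array(ctrl.tip_of("gate_edge","wrist")[0]["point"]);print("edge",g)
im2,d,W,s,i=look("t14","top")
r=ctrl.tip_of("gate_edge","top");print([(q["point"],q["confidence"]) for q in r[:2]])
H=np.array([.622,.331]);a0=np.arctan2(.0475,.2375)
for q in [g,s["eef_pos"]]+[np.array(q["point"]) for q in r[:1]]:
    v=H-q[:2];print("gate angle",np.arctan2(v[0],v[1])-a0,np.linalg.norm(v))
print("L",top(W,(.600,-.294),.044,.075,.03),"S",top(W,(.5525,-.130),.040,.08,.03))
im3,*_=look("s14","side")
cv2.imwrite("pics/fin.png",np.hstack([im[60:400,60:500],cv2.resize(im3[120:350,180:420],(355,340))]))
E
```

```text
21.7833 eef [0.5373 0.2227 0.233 ] after [0.5372 0.2227 0.233 ] open 0.024105281942093687 F [ 2.18   -3.1168 -2.3246]
[-0.6214 -0.7835 -0.0001]
cap (3589, array([0.5375, 0.2226]), 0.018, array([0.5394, 0.2212, 0.2696]))
edge [0.5743 0.0831 0.1796]
21.8833 eef [0.5372 0.2227 0.2331] after [0.5372 0.2227 0.2331] open 0.024273178781301443 F [ 2.7513 -3.7227 -1.8107]
[([0.4666, 0.1392, 0.1591], 0.58)]
gate angle -0.007302542656723504 0.25244742026806294
gate angle 0.46665550907915565 0.1375186415663897
gate angle 0.4835454800739464 0.2468529926899814
L (56, array([ 0.5969, -0.2956]), 0.0195, array([ 0.5972, -0.2944,  0.0502])) S (26, array([ 0.5503, -0.1311]), 0.0124, array([ 0.551 , -0.1309,  0.0462]))
21.9833 eef [0.5372 0.2227 0.2331] after [0.5372 0.2227 0.233 ] open 0.02433029795660539 F [ 2.2561 -3.474  -2.3549]
```

View pics/fin.png

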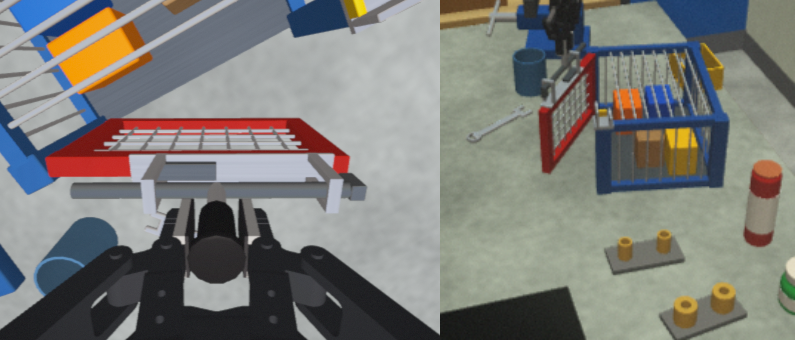

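The final picture shows the gate swung out by about 0.47 rad with the knob still gripped. Both bushes are seated on their strips, and the arm is still.

```bash
python3 -c "
from plant import ctrl
print(ctrl.close_job())"
```

```text
the job is handed in; nothing more can be done
None
```

I put both loose bushes on the empty pegs of their matching strips. I then lifted the bolt over the lip, drew it back, and swung the gate open. The job was handed in at about 22 s, with the arm still gripping the knob.

- **Bushes:** both stand upright with their tops level with the stored bushes, about 70 mm from them as the strips require. My estimate is that each sits within about 2 mm of its peg.
- **Bolt:** it was lifted about 14 mm and drawn back about 34 mm. The nose is clear of the lip.
- **Gate:** it is about 0.47 rad open, from the arm's position and the top camera. The gripper is at rest and takes about 4 N from the spring.
- **Other things:** I moved nothing else on purpose. The final picture shows the stored bushes, mug and wrench in place. The brush is outside that crop, and I did not re-measure the bystanders.

**Readings that disagreed:**
- The wrist-camera network placed the gate edge at the keeper, as if the gate were shut. The pictures and the other readings contradict this, so I ignored it.
- The finger opening on the knob read 24 mm, so the pads probably hold it by the 27 mm cap rather than the 20 mm grip.
- My first wrist-camera peg measurements were about 4 mm off because the arm was still settling. I measured again before placing.

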